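Refill the wax-tin lane at the dental bench

TASK

Restock the little sloped flow rack on the dental technicians' bench: take the two flat wax tins standing loose on the bench and put them, lid up, into the sloped lane that already holds a tin of the same size, so that they slide down and line up behind it against the stop, all three lying flat in that lane. The twin lane beside it, with a carton in it, is not for tins.

Things in the scene. Friction and masses are not known exactly. Their poses are not given: they have to be found in the camera images.
- tin_a_center (a point): One of the two tins to load: a flat round metal tin of modelling wax, lid up, with a pale paper band round its side: 60 mm in diameter, 45 mm high, about 0.16 kg. The point is its centre, half-way up (22.5 mm above its underside); z is its upright axis. It stands on the bench at the start, among other things; all tins of this size are alike.
- tin_b_center (a point): The other tin to load: a flat round metal tin of modelling wax, lid up, with a pale paper band round its side: 60 mm in diameter, 45 mm high, about 0.16 kg. The point is its centre, half-way up (22.5 mm above its underside); z is its upright axis. It stands on the bench at the start, among other things; all tins of this size are alike.
- tin_parked_center (a point): The same kind of tin (60 mm in diameter, 45 mm high), already at the stop of the lane to fill and tilted with it; the point is its centre. It stays there and the two others line up behind it, centres about 60 mm apart up the lane. A tin set down on the lane's floor slides down by itself.
- tin_lane: Lane to fill: open aluminium chute on a fixed stand, the one with a round tin (its twin holds a carton). Origin: on its flat floor, mid-width, at the stop, 45 mm over the bench. x: down the slope (0.40 rad, away from the robot), y: across, z: square to the floor. Slippery, 300 mm long (x = -300 to 0), 80 mm wide inside; side rails 4 mm thick, 10 mm high; stop 30 mm high. Upper end open, best set down near x = -235 mm.
Mind the look-alikes: they are no part of the job. What is shaped like the part that bears tin_b_center but black or yellow is not meant.

How it is judged:
At the end, for the whole second after the job is handed in: All three tins at rest in the tin lane, lid up, flat on its floor (within 10 degrees), within 16 mm of its middle line, centres 15 to 30 mm above the floor: the first still at the stop (centre within 45 mm of it), the two others within 165 mm of it (a closed row ends at 150 mm) (x of tin_a_center in the frame of tin_lane between -0.165 and -0.02 m and y of tin_a_center in the frame of tin_lane between -0.016 and 0.016 m and z of tin_a_center in the frame of tin_lane between 0.015 and 0.03 m and angle between the z axis of each of tin_a_center, tin_b_center, tin_parked_center and the z axis of tin_lane, either way round below 0.175 rad and angle between each of tin_a_center, tin_b_center, tin_parked_center's own z axis and vertical below 0.7 rad and x of tin_b_center in the frame of tin_lane between -0.165 and -0.02 m and y of tin_b_center in the frame of tin_lane between -0.016 and 0.016 m and z of tin_b_center in the frame of tin_lane between 0.015 and 0.03 m and x of tin_parked_center in the frame of tin_lane between -0.045 and -0.02 m and y of tin_parked_center in the frame of tin_lane between -0.016 and 0.016 m and z of tin_parked_center in the frame of tin_lane between 0.015 and 0.03 m and linear speed of each of tin_a, tin_b, tin_parked below 0.02 m/s); the robot touches nothing.
It also fails if it takes over 59 s, if anything falls off the work surface, if the arm or the gripper's body presses on something with over 40 N, if the wrist force passes 120 N, or if a joint passes its speed limit or range.

ROBOT

A 6-joint arm with a two-finger parallel gripper is mounted at the origin on the work surface. World frame = base frame: x ahead of the robot, y to its left, z up, the work surface at z = 0. Lengths are in m, angles in rad, forces in N, time in s.
With the tool pointing down it reaches from about 0.4 to 0.825 m from the base axis. Payload 7 kg.
Tool frame: the origin (TCP) lies on the centre line of the jaws, within the pads' length; the fingertips stand 22 mm ahead of it and the grasp point (between the pads) lies 3 mm ahead of it; z points along the fingers, y is the line along which they close (so a half turn about z gives the same grasp; the last joint's range is limited). The gripper opens to 88 mm and grips with 3 to 60 N. Pads are 19 mm wide; open, the fingers measure 130 mm over their backs; the gripper's body (78 mm by 193 mm) begins 47 mm behind the grasp point.
Start: joints at [-1.005, 0.359, 0.012, 0, -1.224, -0.288], TCP at [0.185, -0.649, 0.249] pointing down, gripper open.
Joint ranges: [-3.07, 3.07], [-1.43, 2.12], [-1.02, 1.25], [-3.03, 1.67], [-3.05, -0], [-3.03, 3.03]. Speed limits (rad/s): [2.39, 2.39, 3.01, 3.14, 3.14, 3.14].

INTERFACE

Orientations are given as [roll, pitch, yaw] about the fixed x, y, z axes, in that order (R = Rz(yaw) Ry(pitch) Rx(roll)).
In Python, from station import monitor, viewer, order gives the robot as it stands. The module is installed in compiled form; this text tells all that it offers.
- The arm moves only by the tool servo_tool, never from a script. Its argument "targets" is a list of rows, each an object with "angular": the turn, a rotation vector about the tool's x, y, z in degrees, a list of three; "xyz": the shift along the tool's x, y, z in cm, a list of three; "claw": the finger opening in cm, from 0 to 8.76. A call has 1 to 20 rows; each row shifts and turns the commanded pose from where the row before left it, along the tool's axes as they then stand; what a row does not reach is not made up. A row lasts 1/10 s, in which the tool goes at most 50 mm and 8.59 degrees, less where a joint would pass 70% of its speed; a pose out of reach is approached as far as the arm can. A call is refused whole if a number of a shift passes 5 or a number of a turn 8.59, either way. A call with a gripper value outside its range is refused whole. The fingers move at their own pace and stop on an object; "force" is the grip in N (left out, the last holds). Time passes only in rows, so rows that do not move let the fingers close. It gives the time, the measured TCP pose, the force, the opening and the grip force at its end, in the units of the state.
- monitor.get_state(): the state, without advancing time (a new reading comes with each control period).
- viewer.grab_frame(name): name is "scene" or "side" or "wrist"; returns a dict with "color" (400x640x3 uint8, blue, green, red), "fovy" (degrees; the focal length in pixels is half the picture's height over the tangent of half this angle, whatever the lens; pixels are square), "cx", "cy" (the principal point, pixels), "R" (3x3) and "t" (3): a world point X has camera coordinates R X + t. Camera axes: x right, y down, z forward; pixel columns grow to the right and rows downward; lengths in m; the calibration is good to about 2 mm. A picture is of the moment at which its call begins. There is no depth.
- order.job_done(): hands the job in; it is judged then, once.
The state is a dict: "t": time; "q": joint angles; "qd": joint speeds; "joint_efforts": joint torques, N m; "eef_pos": TCP position; "ee_rot": TCP orientation; "force": force on the tool from outside, world axes, zero at the start; "moment": the same for the moment, N m; "width": finger opening in m; "gripper_force": force on a finger pad.
Only numpy, scipy, OpenCV 4.12 (cv2) and the standard library are available. Lean on these libraries where they do the work, as an engineer would, in place of code of your own. Each camera call takes 0.05 s, during which the arm holds its last target. There are 200 camera calls.

## Working session

There is one attempt and no reset: what is moved stays moved. The work goes in short steps, Python scripts to look and compute and a tool call to move; the robot and the scene stay as the last step left them, time stands still between calls to the robot, and variables do not carry over. Pictures are saved under pics/ and viewed, at most 10 in all, crops included, and the job is handed in when it is done.

Besides the shell and the picture viewer there is one more tool, called after "Call:" by a JSON object that holds its "name" and its "arguments", one argument or row to a line. servo_tool: Moves the arm, as the interface text tells. Its arguments: {"type":"object","properties":{"targets":{"type":"array"},"force":{"type":"number"}},"required":["targets"]}

```bash
mkdir -p pics; cat > h.py <<'E'
import numpy as np, cv2, pickle
from station import monitor, viewer, order
def grab(n,tag):
    f=viewer.grab_frame(n); cv2.imwrite(f'pics/{n}_{tag}.png',f['color']); pickle.dump(f,open(f'{n}_{tag}.pkl','wb')); return f
def foc(f): return f['color'].shape[0]/2/np.tan(np.radians(f['fovy'])/2)
def ray(f,u,v):
    R=np.array(f['R']);t=np.array(f['t']);k=foc(f)
    d=R.T@np.array([(u-f['cx'])/k,(v-f['cy'])/k,1]); return -R.T@t,d
def onz(f,u,v,z):
    o,d=ray(f,u,v); return o+d*(z-o[2])/d[2]
def proj(f,X):
    c=np.array(f['R'])@np.array(X)+np.array(f['t']);k=foc(f); return c[:2]/c[2]*k+[f['cx'],f['cy']]
E
python3 - <<'E'
from h import *
for n in("scene","side"):
    f=grab(n,'0'); print(n,f['fovy'],f['cx'],f['cy'],-np.array(f['R']).T@f['t'],np.array(f['R'])[2])
f=grab('wrist','0');s=monitor.get_state();print(s['eef_pos'],s['ee_rot'],s['width'],s['t'])
E
```

```text
scene 42.580171545335496 321.2300133089685 204.76142064196114 [ 1.51722417 -0.59091702  0.90993924] [-0.68534461  0.39874197 -0.60935015]
side 48.53388337468712 325.0000782704739 193.27009033929116 [0.38722167 0.78073391 0.70625734] [ 0.20704053 -0.76277073 -0.6126296 ]
[ 0.18496744 -0.64882125  0.24786551] [ 3.14037904e+00 -1.25169789e-04 -2.86391082e+00] 0.08735662582978353 0.15
```

View pics/scene_0.png

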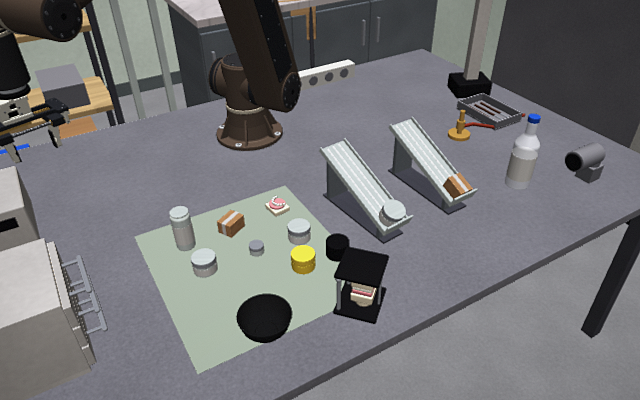

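View pics/side_0.png

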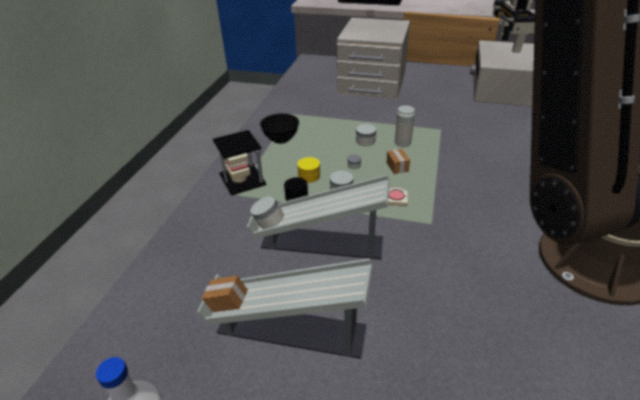

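The scene view shows the two loose tins at about (204,263) and (299,232), and the parked tin at (393,212) in the nearer chute. The lane's upper end is at about (335,145). The tall can, the small tin, and the yellow and black tins are decoys. I'll zoom in to get exact pixels.

```bash
python3 - <<'E'
from h import *
im=cv2.imread('pics/scene_0.png')[130:280,170:420]
cv2.imwrite('pics/crop1.png',cv2.resize(im,(800,480),interpolation=cv2.INTER_CUBIC))
f=pickle.load(open('scene_0.pkl','rb'));g=pickle.load(open('side_0.pkl','rb'))
for n,p in(('a',(204,256)),('b',(299,227))):
    X=onz(f,*p,.045);print(n,X,proj(g,X))
for p in((366,130),(341,178)):print(onz(g,*p,.045))
E
```

```text
a [ 0.57185489 -0.37594294  0.045     ] [365.13843976 128.35836866]
b [ 0.59627845 -0.12337162  0.045     ] [338.22122385 175.21089414]
[ 0.56762221 -0.36683117  0.045     ]
[ 0.58665155 -0.11302189  0.045     ]
```

View pics/crop1.png

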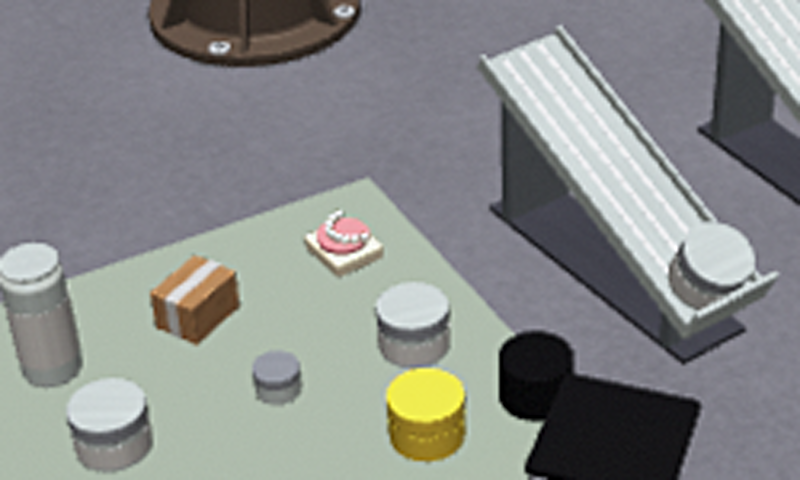

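```bash
python3 - <<'E'
from h import *
f=pickle.load(open('scene_0.pkl','rb'));g=pickle.load(open('side_0.pkl','rb'))
def p(c): return (170+c[0]/3.2-.5,130+c[1]/3.2-.5)
for n,c,z in(('a',(108,405),.045),('b',(413,307),.045),('toff L rail',(484,58),.171),('R rail',(560,29),.171),('stopR',(775,275),.073),
 ('stopL',(690,328),.073),('parked lid',(717,252),.045+.03*np.sin(.4)+.045*np.cos(.4))):
    print(n,onz(f,*p(c),z).round(4))
for n,c,z in (('endL',(388,180),.171),('endR',(388,203),.171),('lid',(265,206),.098)): print(n,onz(g,*c,z).round(4))
E
```

```text
a [ 0.5711 -0.3776  0.045 ]
b [ 0.5901 -0.1213  0.045 ]
toff L rail [0.4626 0.0236 0.171 ]
R rail [0.4555 0.1061 0.171 ]
stopR [0.7377 0.1341 0.073 ]
stopL [0.7552 0.036  0.073 ]
parked lid [0.7137 0.0912 0.0981]
endL [0.4537 0.043  0.171 ]
endR [0.4434 0.117  0.171 ]
lid [0.7085 0.0959 0.098 ]
```

```bash
cat >> h.py <<'E'
from scipy.spatial.transform import Rotation as Ro
def rot(s): return Ro.from_euler('xyz',s['ee_rot'])
def plan(pos,rpy=None,p0=None,r0=None):
    s=monitor.get_state(); r0=rot(s) if r0 is None else r0; p0=s['eef_pos'] if p0 is None else p0
    r1=r0 if rpy is None else Ro.from_euler('xyz',rpy)
    print('turn deg',np.degrees((r0.inv()*r1).as_rotvec()).round(2),'then shift cm',(r1.inv().apply(np.array(pos)-p0)*100).round(2))
E
python3 - <<'E'
from h import *
f=pickle.load(open('scene_0.pkl','rb'));g=pickle.load(open('side_0.pkl','rb'))
def p(c): return (170+c[0]/3.2-.5,130+c[1]/3.2-.5)
for n,c,z in(('canbase',(48,366),0),('yellow',(427,398),.045),('small',(277,365),.025),('box',(195,300),.03),('black',(537,355),.045),('shelf',(615,430),.1)): print(n,onz(f,*p(c),z).round(3))
c=onz(f,*p((48,366)),0);print([(z,proj(f,[c[0],c[1],z]),p((28,262))) for z in(.1,.11,.12,.13)])
plan([.571,-.378,.25],[np.pi,0,-2.864])
w=pickle.load(open('wrist_0.pkl','rb'));s=monitor.get_state()
print('cam in tool',rot(s).inv().apply(-w['R'].T@w['t']-s['eef_pos']),w['fovy'],rot(s).inv().apply(w['R'][2]))
E
```

```text
canbase [ 0.451 -0.393 -0.   ]
yellow [ 0.692 -0.164  0.045]
small [ 0.576 -0.239  0.025]
box [ 0.47  -0.266  0.03 ]
black [ 0.693 -0.066  0.045]
shelf [ 0.841 -0.095  0.1  ]
[(0.1, array([177.69229039, 214.48384448]), (178.25, 211.375)), (0.11, array([176.97634491, 211.39286881]), (178.25, 211.375)), (0.12, array([176.25364189, 208.27271855]), (178.25, 211.375)), (0.13, array([175.5240852 , 205.12297869]), (178.25, 211.375))]
turn deg [ 0.07 -0.01  0.01] then shift cm [-44.55  15.47  -0.21]
cam in tool [ 0.08298357  0.0004008  -0.13674841] 65.48282950124621 [-3.06403297e-01 -2.98301982e-04  9.51901744e-01]
```

```bash
python3 - <<'E'
from h import *
plan([.571,-.378,.24],[np.pi,0,-3.05])
E
```

```text
turn deg [ 7.000e-02 -1.000e-02  1.066e+01] then shift cm [-40.92  23.44   0.79]
```

Call:
{"name": "servo_tool", "arguments": {
  "targets": [
    {"angular": [0, 0, 5.33], "xyz": [0, 0, 0], "claw": 8.7},
    {"angular": [0, 0, 5.33], "xyz": [0, 0, 0], "claw": 8.7},
    {"angular": [0, 0, 0], "xyz": [-2.9, 1.67, 0], "claw": 8.7},
    {"angular": [0, 0, 0], "xyz": [-2.9, 1.67, 0], "claw": 8.7},
    {"angular": [0, 0, 0], "xyz": [-2.9, 1.67, 0], "claw": 8.7},
    {"angular": [0, 0, 0], "xyz": [-2.9, 1.67, 0], "claw": 8.7},
    {"angular": [0, 0, 0], "xyz": [-2.9, 1.67, 0], "claw": 8.7},
    {"angular": [0, 0, 0], "xyz": [-2.9, 1.67, 0], "claw": 8.7},
    {"angular": [0, 0, 0], "xyz": [-2.9, 1.67, 0], "claw": 8.7},
    {"angular": [0, 0, 0], "xyz": [-2.9, 1.67, 0], "claw": 8.7},
    {"angular": [0, 0, 0], "xyz": [-2.9, 1.67, 0], "claw": 8.7},
    {"angular": [0, 0, 0], "xyz": [-2.9, 1.67, 0], "claw": 8.7},
    {"angular": [0, 0, 0], "xyz": [-2.9, 1.67, 0], "claw": 8.7},
    {"angular": [0, 0, 0], "xyz": [-2.9, 1.67, 0], "claw": 8.7},
    {"angular": [0, 0, 0], "xyz": [-2.9, 1.67, 0], "claw": 8.7},
    {"angular": [0, 0, 0], "xyz": [-2.9, 1.67, 0], "claw": 8.7},
    {"angular": [0, 0, 0], "xyz": [0, 0, 0], "claw": 8.7},
    {"angular": [0, 0, 0], "xyz": [0, 0, 0], "claw": 8.7}
  ]
}}

```text
t: 1.95
eef_pos: [0.5683, -0.3784, 0.2479]
ee_rot: [3.141, -0.001, -3.048]
force: [-0.5, -0.3, -0.1]
width: 0.0871
gripper_force: 0.0
```

```bash
python3 - <<'E'
from h import *
f=grab('wrist','1');s=monitor.get_state();print(s['eef_pos'],s['ee_rot'])
print(proj(f,[.571,-.378,.045]))
E
```

```text
[ 0.56765778 -0.37901528  0.24811364] [ 3.14123566e+00 -8.71048567e-04 -3.04940717e+00]
[320.37299386 182.84245015]
```

View pics/wrist_1.png

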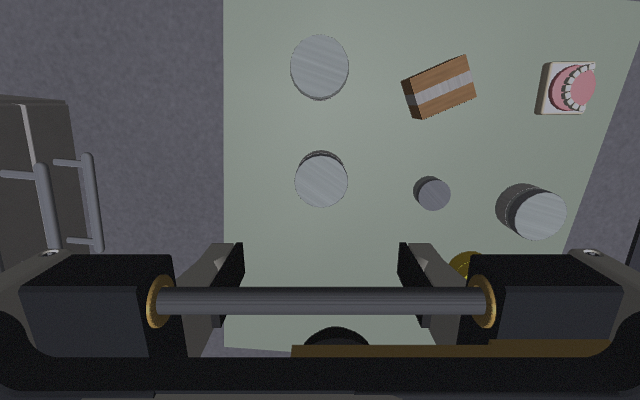

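The wrist view shows tin a's lid at about (321,179), where I predicted (320,183). Tin b's lid is at (531,214). I'll refine both by contour.

```bash
python3 - <<'E'
from h import *
f=pickle.load(open('wrist_1.pkl','rb'));im=f['color'].astype(int)
m=((im.max(2)-im.min(2)<16)&(im.min(2)>140)).astype(np.uint8)
for c in cv2.findContours(m,0,2)[0]:
    if cv2.contourArea(c)>800:
        e=cv2.fitEllipse(cv2.convexHull(c));print(np.round(e[0],1),np.round(e[1],1),onz(f,*e[0],.045).round(4))
E
```

```text
[342.9 103.5] [108.5 168.3] [ 0.4842 -0.3625  0.045 ]
```

```bash
python3 - <<'E'
from h import *
f=pickle.load(open('wrist_1.pkl','rb'));im=f['color']
for q in((179,321),(214,535),(150,260),(155,321),(192,505)):print(q,im[q])
i=im.astype(int)
m=((i[:,:,1]-(i[:,:,0]+i[:,:,2])/2<4)&(i.min(2)>120)).astype(np.uint8)
m=cv2.morphologyEx(m,cv2.MORPH_OPEN,np.ones((5,5)))
for c in cv2.findContours(m,0,2)[0]:
    if cv2.contourArea(c)>800:
        e=cv2.fitEllipse(cv2.convexHull(c));print(np.round(e[0],1),np.round(e[1],1),onz(f,*e[0],.045).round(4))
E
```

```text
(179, 321) [142 137 131]
(214, 535) [141 137 132]
(150, 260) [138 144 136]
(155, 321) [69 65 65]
(192, 505) [66 67 66]
[540.6 216.1] [43.4 54.6] [ 0.587  -0.1191  0.045 ]
[320.6 181.4] [51.  51.8] [ 0.5693 -0.3778  0.045 ]
[318.9  65.1] [56.9 62.3] [ 0.4499 -0.3907  0.045 ]
```

Call:
{"name": "servo_tool", "arguments": {
  "targets": [
    {"angular": [0, 0, 0], "xyz": [-0.22, 0.1, 4], "claw": 8.7},
    {"angular": [0, 0, 0], "xyz": [0, 0, 4], "claw": 8.7},
    {"angular": [0, 0, 0], "xyz": [0, 0, 4], "claw": 8.7},
    {"angular": [0, 0, 0], "xyz": [0, 0, 3], "claw": 8.7},
    {"angular": [0, 0, 0], "xyz": [0, 0, 3], "claw": 8.7},
    {"angular": [0, 0, 0], "xyz": [0, 0, 2], "claw": 8.7},
    {"angular": [0, 0, 0], "xyz": [0, 0, 1.2], "claw": 8.7},
    {"angular": [0, 0, 0], "xyz": [0, 0, 0], "claw": 8.7},
    {"angular": [0, 0, 0], "xyz": [0, 0, 0], "claw": 5.5},
    {"angular": [0, 0, 0], "xyz": [0, 0, 0], "claw": 5.5},
    {"angular": [0, 0, 0], "xyz": [0, 0, 0], "claw": 5.5},
    {"angular": [0, 0, 0], "xyz": [0, 0, 0], "claw": 5.5},
    {"angular": [0, 0, 0], "xyz": [0, 0, 0], "claw": 5.5},
    {"angular": [0, 0, 0], "xyz": [0, 0, 0], "claw": 5.5}
  ],
  "force": 25
}}

```text
t: 3.4
eef_pos: [0.5705, -0.378, 0.0375]
ee_rot: [-3.141, 0.001, -3.05]
force: [-0.4, 0.9, 6.5]
width: 0.0594
gripper_force: 25.0
```

Call:
{"name": "servo_tool", "arguments": {
  "targets": [
    {"angular": [0, 0, 0], "xyz": [0, 0, -2], "claw": 5.5},
    {"angular": [0, 0, 0], "xyz": [0, 0, -4], "claw": 5.5},
    {"angular": [0, 0, 0], "xyz": [0, 0, -4], "claw": 5.5},
    {"angular": [0, 0, 0], "xyz": [0, 0, -4], "claw": 5.5},
    {"angular": [0, 0, 0], "xyz": [0, 0, -4], "claw": 5.5},
    {"angular": [0, 0, 0], "xyz": [0, 0, -4], "claw": 5.5},
    {"angular": [0, 0, 0], "xyz": [0.2, 3.2, -1], "claw": 5.5},
    {"angular": [0, 0, 0], "xyz": [0.2, 3.5, 0], "claw": 5.5},
    {"angular": [0, 0, 0], "xyz": [0.2, 3.5, 0], "claw": 5.5},
    {"angular": [0, 0, 0], "xyz": [0.2, 3.5, 0], "claw": 5.5},
    {"angular": [0, 0, 0], "xyz": [0.2, 3.5, 0], "claw": 5.5},
    {"angular": [0, 0, 0], "xyz": [0.2, 3.5, 0], "claw": 5.5},
    {"angular": [0, 0, 0], "xyz": [0.2, 3.5, 0], "claw": 5.5},
    {"angular": [0, 0, 0], "xyz": [0.2, 3.5, 0], "claw": 5.5},
    {"angular": [0, 0, 0], "xyz": [0.2, 3.5, 0], "claw": 5.5},
    {"angular": [0, 0, 0], "xyz": [0.3, 3.5, 0], "claw": 5.5},
    {"angular": [0, 0, 0], "xyz": [0.3, 3.5, 0], "claw": 5.5},
    {"angular": [0, 0, 0], "xyz": [0.3, 3.5, 0], "claw": 5.5},
    {"angular": [0, 0, 0], "xyz": [0.2, 3.5, 0], "claw": 5.5},
    {"angular": [0, 0, 0], "xyz": [0, 0, 0], "claw": 5.5}
  ]
}}

```text
t: 5.4
eef_pos: [0.4991, 0.0726, 0.2665]
ee_rot: [3.141, 0.0, -3.047]
force: [-0.8, -0.7, -1.4]
width: 0.0598
gripper_force: 25.0
```

```bash
python3 - <<'E'
from h import *
f=grab('wrist','2');s=monitor.get_state();print(s['eef_pos'],s['ee_rot'],s['width'],s['force'])
print(proj(f,[.459,.065,.171]),proj(f,[.719,.09,.045]))
E
```

```text
[0.49925844 0.0712468  0.26645006] [ 3.14128715e+00 -1.43996586e-04 -3.04671791e+00] 0.05958195275045844 [ 1.01016707 -0.18871273 -0.87524776]
[315.06657632 161.5883203 ] [317.83761684 330.87751991]
```

View pics/wrist_2.png

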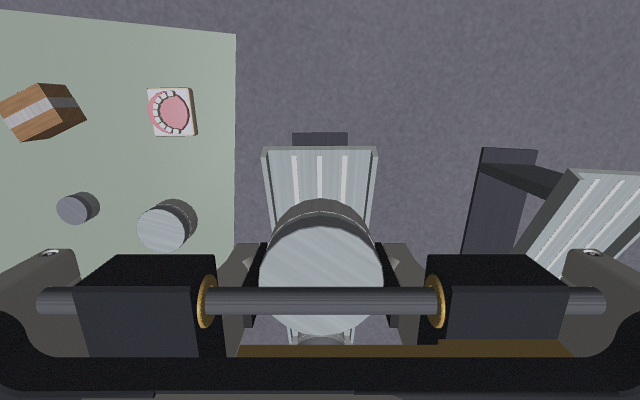

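Here the lane's upper-end rail corners are at (262,149) and (378,149), so the mid is (320,149). The lower end shows at about (289–353, 340). The tin is held level.

```bash
python3 - <<'E'
from h import *
f=pickle.load(open('wrist_2.pkl','rb'))
L=onz(f,263,149,.171);R=onz(f,377.5,149,.171);U=(L+R)/2;print(L,R,np.linalg.norm(L-R),U,np.arctan2(-(R-L)[0],(R-L)[1]))
D=(onz(f,289,338,.075)+onz(f,354,338,.075))/2;print(D,np.linalg.norm(onz(f,289,338,.075)-onz(f,354,338,.075)),np.arctan2((D-U)[1],(D-U)[0]))
# lower lid/parked mid from scene+side
P=np.array([.711,.0935]);print(np.arctan2(P[1]-U[1],P[0]-U[0]),np.hypot(*(P-U[:2])), 'expect .262')
w=cv2.imread('pics/wrist_2.png')[130:350,240:400];cv2.imwrite('pics/crop2.png',cv2.resize(w,(560,770))[:600])
E
```

```text
[0.45325003 0.02561951 0.171     ] [0.44522921 0.11038525 0.171     ] 0.08514437923057261 [0.44923962 0.06800238 0.171     ] 0.09434251209455605
[0.70430886 0.09363561 0.075     ] 0.08386011740817306 0.10015890128343942
0.09710191351195752 0.2629992893365685 expect .262
```

```bash
cat >> h.py <<'E'
O=np.array([.7203,.0944,.045]); RL=Ro.from_euler('xyz',[0,.4,.097]); RT=RL*Ro.from_euler('y',np.pi)
def lane(x,y,z): return O+RL.apply([x,y,z])
def tolane(p): return RL.inv().apply(np.array(p)-O)
E
python3 - <<'E'
from h import *
print(lane(-.23,0,.1),lane(-.23,0,.04))
plan(lane(-.23,0,.1),RT.as_euler('xyz'))
E
```

```text
[0.54821059 0.07765478 0.22667232] [0.52495532 0.07539191 0.17140866]
turn deg [ 0.04 22.91 -0.12] then shift cm [-6.09  0.16  1.74]
```

Call:
{"name": "servo_tool", "arguments": {
  "targets": [
    {"angular": [0, 5.73, 0], "xyz": [0, 0, 0], "claw": 5.5},
    {"angular": [0, 5.73, 0], "xyz": [0, 0, 0], "claw": 5.5},
    {"angular": [0, 5.73, 0], "xyz": [0, 0, 0], "claw": 5.5},
    {"angular": [0, 5.73, 0], "xyz": [0, 0, 0], "claw": 5.5},
    {"angular": [0, 0, 0], "xyz": [-2, 0.08, 0.6], "claw": 5.5},
    {"angular": [0, 0, 0], "xyz": [-2, 0.08, 0.6], "claw": 5.5},
    {"angular": [0, 0, 0], "xyz": [-2, 0, 0.5], "claw": 5.5},
    {"angular": [0, 0, 0], "xyz": [0, 0, 0], "claw": 5.5},
    {"angular": [0, 0, 0], "xyz": [0, 0, 0], "claw": 5.5}
  ]
}}

```text
t: 6.35
eef_pos: [0.5479, 0.0748, 0.2269]
ee_rot: [-3.141, -0.402, -3.051]
force: [-0.4, 0.5, -1.4]
width: 0.0596
gripper_force: 25.0
```

```bash
python3 - <<'E'
from h import *
s=monitor.get_state();print(s['eef_pos'],tolane(s['eef_pos']),s['force'],s['width'])
plan(lane(-.23,0,.041),RT.as_euler('xyz'))
f=grab('side','3');im=f['color'][130:280,200:450];cv2.imwrite('pics/crop3.png',cv2.resize(im,(750,450)))
E
```

```text
[0.54793993 0.07476529 0.22687737] [-0.23058572 -0.00284969  0.09997498] [-0.38439011  0.50136816 -1.37106744] 0.05957536377289409
turn deg [ 0.12 -0.1  -0.34] then shift cm [-0.06  0.28  5.9 ]
```

View pics/crop3.png

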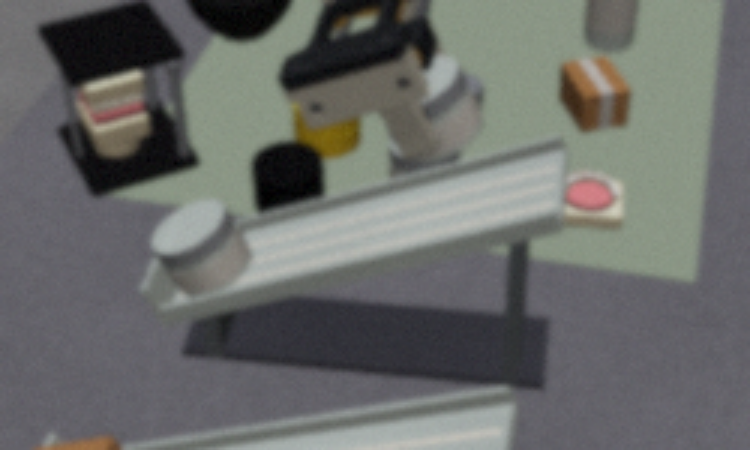

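The side view shows the tin hovering parallel to the lane above its upper half. The parked tin is at the stop. I'll lower it.

Call:
{"name": "servo_tool", "arguments": {
  "targets": [
    {"angular": [0, 0, 0], "xyz": [0, 0.22, 2], "claw": 5.5},
    {"angular": [0, 0, 0], "xyz": [0, 0, 1.5], "claw": 5.5},
    {"angular": [0, 0, 0], "xyz": [0, 0, 1], "claw": 5.5},
    {"angular": [0, 0, 0], "xyz": [0, 0, 0.6], "claw": 5.5},
    {"angular": [0, 0, 0], "xyz": [0, 0, 0.5], "claw": 5.5},
    {"angular": [0, 0, 0], "xyz": [0, 0, 0.3], "claw": 5.5},
    {"angular": [0, 0, 0], "xyz": [0, 0, 0], "claw": 5.5},
    {"angular": [0, 0, 0], "xyz": [0, 0, 0], "claw": 5.5}
  ]
}}

```text
t: 7.2
eef_pos: [0.5253, 0.0757, 0.1735]
ee_rot: [3.142, -0.399, -3.05]
force: [0.5, 0.1, -1.0]
width: 0.0596
gripper_force: 25.0
```

Call:
{"name": "servo_tool", "arguments": {
  "targets": [
    {"angular": [0, 0, 0], "xyz": [0, 0, 0.15], "claw": 5.5},
    {"angular": [0, 0, 0], "xyz": [0, 0, 0.1], "claw": 5.5},
    {"angular": [0, 0, 0], "xyz": [0, 0, 0], "claw": 5.5}
  ]
}}

```text
t: 7.5
eef_pos: [0.5243, 0.0757, 0.1712]
ee_rot: [-3.142, -0.399, -3.05]
force: [0.5, 1.0, 1.6]
width: 0.0595
gripper_force: 25.0
```

Call:
{"name": "servo_tool", "arguments": {
  "targets": [
    {"angular": [0, 0, 0], "xyz": [0, 0, 0], "claw": 8.7},
    {"angular": [0, 0, 0], "xyz": [0, 0, 0], "claw": 8.7},
    {"angular": [0, 0, 0], "xyz": [0, 0, 0], "claw": 8.7},
    {"angular": [0, 0, 0], "xyz": [0, 0, 0], "claw": 8.7},
    {"angular": [0, 0, 0], "xyz": [0, 0, 0], "claw": 8.7},
    {"angular": [0, 0, 0], "xyz": [0, 0, 0], "claw": 8.7},
    {"angular": [0, 0, 0], "xyz": [0, 0, 0], "claw": 8.7},
    {"angular": [0, 0, 0], "xyz": [0, 0, 0], "claw": 8.7},
    {"angular": [0, 0, 0], "xyz": [0, 0, -2], "claw": 8.7},
    {"angular": [0, 0, 0], "xyz": [0, 0, -4], "claw": 8.7},
    {"angular": [0, 0, 0], "xyz": [0, 0, -3], "claw": 8.7},
    {"angular": [0, 0, 0], "xyz": [0, 0, 0], "claw": 8.7}
  ]
}}

```text
t: 8.7
eef_pos: [0.5617, 0.079, 0.2576]
ee_rot: [3.141, -0.393, -3.049]
force: [0.6, 0.5, -0.3]
width: 0.0869
gripper_force: 0.0
```

```bash
python3 - <<'E'
from h import *
s=monitor.get_state();print(s['eef_pos'],tolane(s['eef_pos']),s['force'],s['width'])
plan([.589,-.121,.26],[np.pi,0,-3.05])
f=grab('scene','4');a=f['color'][130:280,170:420];cv2.imwrite('pics/crop4.png',cv2.resize(a,(750,450)))
E
```

```text
[0.56166563 0.07897418 0.25756928] [-2.29579487e-01  1.01100783e-05  1.33722761e-01] [ 0.63302486  0.49205191 -0.32385594] 0.0869084442308067
turn deg [ 2.000e-02 -2.252e+01  3.000e-02] then shift cm [ -0.89 -20.16  -0.24]
```

View pics/crop4.png

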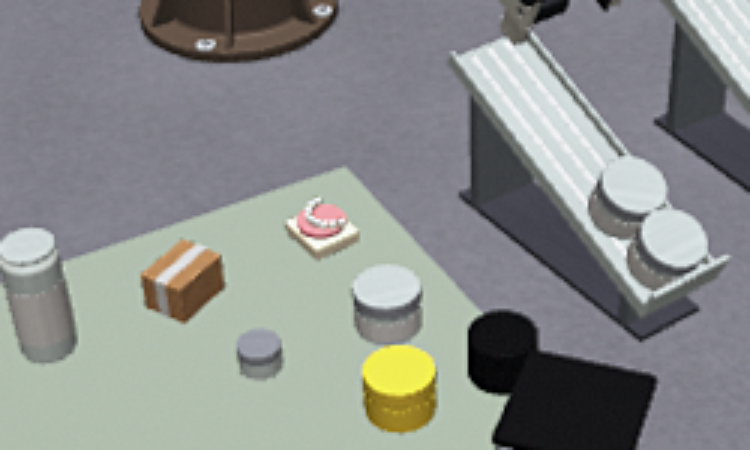

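The first tin lies flat behind the parked one. Now tin b.

Call:
{"name": "servo_tool", "arguments": {
  "targets": [
    {"angular": [0, -5.65, 0], "xyz": [0, 0, 0], "claw": 8.7},
    {"angular": [0, -5.65, 0], "xyz": [0, 0, 0], "claw": 8.7},
    {"angular": [0, -5.65, 0], "xyz": [0, 0, 0], "claw": 8.7},
    {"angular": [0, -5.65, 0], "xyz": [0, 0, 0], "claw": 8.7},
    {"angular": [0, 0, 0], "xyz": [-0.13, -2.9, 0], "claw": 8.7},
    {"angular": [0, 0, 0], "xyz": [-0.13, -2.9, 0], "claw": 8.7},
    {"angular": [0, 0, 0], "xyz": [-0.13, -2.9, 0], "claw": 8.7},
    {"angular": [0, 0, 0], "xyz": [-0.13, -2.9, 0], "claw": 8.7},
    {"angular": [0, 0, 0], "xyz": [-0.13, -2.9, 0], "claw": 8.7},
    {"angular": [0, 0, 0], "xyz": [-0.13, -2.9, 0], "claw": 8.7},
    {"angular": [0, 0, 0], "xyz": [-0.13, -2.8, 0], "claw": 8.7},
    {"angular": [0, 0, 0], "xyz": [0, 0, 0], "claw": 8.7},
    {"angular": [0, 0, 0], "xyz": [0, 0, 0], "claw": 8.7}
  ]
}}

```text
t: 10.05
eef_pos: [0.5857, -0.122, 0.2527]
ee_rot: [3.141, -0.007, -3.051]
force: [0.2, 1.0, 0.3]
width: 0.087
gripper_force: 0.0
```

```bash
python3 - <<'E'
from h import *
f=grab('wrist','5');i=f['color'].astype(int)
m=((i[:,:,1]-(i[:,:,0]+i[:,:,2])/2<4)&(i.min(2)>120)).astype(np.uint8)
m=cv2.morphologyEx(m,cv2.MORPH_OPEN,np.ones((5,5)))
for c in cv2.findContours(m,0,2)[0]:
    if 800<cv2.contourArea(c)<4500:
        e=cv2.fitEllipse(cv2.convexHull(c));X=onz(f,*e[0],.045);print(np.round(e[0],1),np.round(e[1],1),X.round(4))
        plan([X[0]+.0005,X[1],.0375],[np.pi,0,-3.05])
s=monitor.get_state();print(s['eef_pos'],s['ee_rot'])
E
```

```text
[322.5 181.7] [50.5 52.1] [ 0.5869 -0.1194  0.045 ]
turn deg [ 0.02 -0.39 -0.03] then shift cm [-0.17  0.19 21.55]
[344.4  43.9] [52.4 66.3] [ 0.4437 -0.1105  0.045 ]
turn deg [ 0.02 -0.39 -0.03] then shift cm [14.01  2.38 21.55]
[ 5.9 20.7] [32.2 47.3] [ 0.453  -0.4441  0.045 ]
turn deg [ 0.02 -0.39 -0.03] then shift cm [ 16.13 -30.92  21.55]
[ 0.58589774 -0.12143162  0.25297767] [ 3.14127391 -0.00681905 -3.05045162]
```

Call:
{"name": "servo_tool", "arguments": {
  "targets": [
    {"angular": [0, -0.4, 0], "xyz": [-0.17, 0.19, 4], "claw": 8.7},
    {"angular": [0, 0, 0], "xyz": [0, 0, 4], "claw": 8.7},
    {"angular": [0, 0, 0], "xyz": [0, 0, 4], "claw": 8.7},
    {"angular": [0, 0, 0], "xyz": [0, 0, 3.5], "claw": 8.7},
    {"angular": [0, 0, 0], "xyz": [0, 0, 3], "claw": 8.7},
    {"angular": [0, 0, 0], "xyz": [0, 0, 2], "claw": 8.7},
    {"angular": [0, 0, 0], "xyz": [0, 0, 1], "claw": 8.7},
    {"angular": [0, 0, 0], "xyz": [0, 0, 0], "claw": 8.7},
    {"angular": [0, 0, 0], "xyz": [0, 0, 0], "claw": 5.5},
    {"angular": [0, 0, 0], "xyz": [0, 0, 0], "claw": 5.5},
    {"angular": [0, 0, 0], "xyz": [0, 0, 0], "claw": 5.5},
    {"angular": [0, 0, 0], "xyz": [0, 0, 0], "claw": 5.5},
    {"angular": [0, 0, 0], "xyz": [0, 0, 0], "claw": 5.5},
    {"angular": [0, 0, 0], "xyz": [0, 0, 0], "claw": 5.5}
  ],
  "force": 25
}}

```text
t: 11.5
eef_pos: [0.5884, -0.1194, 0.0396]
ee_rot: [-3.141, 0.003, -3.05]
force: [-1.4, 0.9, 6.5]
width: 0.0597
gripper_force: 25.0
```

Call:
{"name": "servo_tool", "arguments": {
  "targets": [
    {"angular": [0, 0, 0], "xyz": [0, 0, -2], "claw": 5.5},
    {"angular": [0, 0, 0], "xyz": [0, 0, -4], "claw": 5.5},
    {"angular": [0, 0, 0], "xyz": [0, 0, -4], "claw": 5.5},
    {"angular": [0, 0, 0], "xyz": [0, 0, -4], "claw": 5.5},
    {"angular": [0, 0, 0], "xyz": [0, 0, -4], "claw": 5.5},
    {"angular": [0, 0, 0], "xyz": [0, 0, -4], "claw": 5.5},
    {"angular": [0, 0, 0], "xyz": [0, 0, -1], "claw": 5.5},
    {"angular": [0, 0, 0], "xyz": [1, 2.9, 0], "claw": 5.5},
    {"angular": [0, 0, 0], "xyz": [1, 2.9, 0], "claw": 5.5},
    {"angular": [0, 0, 0], "xyz": [1, 2.9, 0], "claw": 5.5},
    {"angular": [0, 0, 0], "xyz": [1, 2.9, 0], "claw": 5.5},
    {"angular": [0, 0, 0], "xyz": [1, 2.9, 0], "claw": 5.5},
    {"angular": [0, 0, 0], "xyz": [1, 2.9, 0], "claw": 5.5},
    {"angular": [0, 0, 0], "xyz": [1, 2.5, 0], "claw": 5.5},
    {"angular": [0, 5.73, 0], "xyz": [0, 0, 0], "claw": 5.5},
    {"angular": [0, 5.73, 0], "xyz": [0, 0, 0], "claw": 5.5},
    {"angular": [0, 5.73, 0], "xyz": [0, 0, 0], "claw": 5.5},
    {"angular": [0, 5.73, 0], "xyz": [0, 0, 0], "claw": 5.5},
    {"angular": [0, 0, 0], "xyz": [0, 0, 0], "claw": 5.5},
    {"angular": [0, 0, 0], "xyz": [0, 0, 0], "claw": 5.5}
  ]
}}

```text
t: 13.5
eef_pos: [0.4999, 0.0722, 0.267]
ee_rot: [-3.141, -0.4, -3.051]
force: [0.4, 0.1, -1.8]
width: 0.0595
gripper_force: 25.0
```

```bash
python3 - <<'E'
from h import *
s=monitor.get_state();print(s['eef_pos'],s['width'])
plan(lane(-.232,0,.1),RT.as_euler('xyz'))
E
```

```text
[0.49993362 0.07218947 0.26695253] 0.05946622713150343
turn deg [ 0.1  -0.01 -0.34] then shift cm [-5.84  0.08  1.82]
```

Call:
{"name": "servo_tool", "arguments": {
  "targets": [
    {"angular": [0, 0, -0.3], "xyz": [-1.95, 0.08, 0.6], "claw": 5.5},
    {"angular": [0, 0, 0], "xyz": [-1.95, 0, 0.6], "claw": 5.5},
    {"angular": [0, 0, 0], "xyz": [-1.95, 0, 0.6], "claw": 5.5},
    {"angular": [0, 0, 0], "xyz": [0, 0, 2], "claw": 5.5},
    {"angular": [0, 0, 0], "xyz": [0, 0, 1.5], "claw": 5.5},
    {"angular": [0, 0, 0], "xyz": [0, 0, 1], "claw": 5.5},
    {"angular": [0, 0, 0], "xyz": [0, 0, 0.6], "claw": 5.5},
    {"angular": [0, 0, 0], "xyz": [0, 0, 0.3], "claw": 5.5},
    {"angular": [0, 0, 0], "xyz": [0, 0, 0], "claw": 5.5},
    {"angular": [0, 0, 0], "xyz": [0, 0, 0], "claw": 5.5}
  ]
}}

```text
t: 14.5
eef_pos: [0.526, 0.0757, 0.1802]
ee_rot: [3.139, -0.397, -3.044]
force: [-0.3, -0.2, -1.7]
width: 0.0597
gripper_force: 25.0
```

```bash
python3 - <<'E'
from h import *
s=monitor.get_state();print(tolane(s['eef_pos']),s['force'],s['ee_rot'])
plan(lane(-.232,0,.042),RT.as_euler('xyz'))
E
```

```text
[-2.32473654e-01  2.15267184e-04  4.85078598e-02] [-0.33304157 -0.1686138  -1.70505886] [ 3.13926332 -0.39728715 -3.04394113]
turn deg [0.12 0.16 0.03] then shift cm [-0.05 -0.02  0.65]
```

Call:
{"name": "servo_tool", "arguments": {
  "targets": [
    {"angular": [0, 0, 0], "xyz": [0, 0, 0.3], "claw": 5.5},
    {"angular": [0, 0, 0], "xyz": [0, 0, 0.2], "claw": 5.5},
    {"angular": [0, 0, 0], "xyz": [0, 0, 0.1], "claw": 5.5},
    {"angular": [0, 0, 0], "xyz": [0, 0, 0], "claw": 5.5},
    {"angular": [0, 0, 0], "xyz": [0, 0, 0], "claw": 5.5}
  ]
}}

```text
t: 15.0
eef_pos: [0.5232, 0.0754, 0.174]
ee_rot: [3.139, -0.399, -3.044]
force: [0.3, 0.9, -1.7]
width: 0.0594
gripper_force: 25.0
```

Call:
{"name": "servo_tool", "arguments": {
  "targets": [
    {"angular": [0, 0, 0], "xyz": [0, 0, 0.1], "claw": 5.5},
    {"angular": [0, 0, 0], "xyz": [0, 0, 0.05], "claw": 5.5},
    {"angular": [0, 0, 0], "xyz": [0, 0, 0], "claw": 5.5}
  ]
}}

```text
t: 15.3
eef_pos: [0.5233, 0.0754, 0.1739]
ee_rot: [3.14, -0.397, -3.044]
force: [0.1, 1.1, 6.1]
width: 0.0594
gripper_force: 25.0
```

Call:
{"name": "servo_tool", "arguments": {
  "targets": [
    {"angular": [0, 0, 0], "xyz": [0, 0, 0], "claw": 8.7},
    {"angular": [0, 0, 0], "xyz": [0, 0, 0], "claw": 8.7},
    {"angular": [0, 0, 0], "xyz": [0, 0, 0], "claw": 8.7},
    {"angular": [0, 0, 0], "xyz": [0, 0, 0], "claw": 8.7},
    {"angular": [0, 0, 0], "xyz": [0, 0, 0], "claw": 8.7},
    {"angular": [0, 0, 0], "xyz": [0, 0, 0], "claw": 8.7},
    {"angular": [0, 0, 0], "xyz": [0, 0, 0], "claw": 8.7},
    {"angular": [0, 0, 0], "xyz": [0, 0, 0], "claw": 8.7},
    {"angular": [0, 0, 0], "xyz": [0, 0, -2], "claw": 8.7},
    {"angular": [0, 0, 0], "xyz": [0, 0, -4], "claw": 8.7},
    {"angular": [0, 0, 0], "xyz": [0, 0, -4], "claw": 8.7},
    {"angular": [0, 0, 0], "xyz": [0, 0, 0], "claw": 8.7},
    {"angular": [0, 0, 0], "xyz": [0, 0, 0], "claw": 8.7},
    {"angular": [0, 0, 0], "xyz": [0, 0, 0], "claw": 8.7}
  ]
}}

```text
t: 16.7
eef_pos: [0.5606, 0.0789, 0.2639]
ee_rot: [3.139, -0.4, -3.044]
force: [0.2, -0.1, 0.0]
width: 0.0867
gripper_force: 0.0
```

```bash
python3 - <<'E'
from h import *
s=monitor.get_state();print(tolane(s['eef_pos']),s['force'],s['t'])
f=grab('scene','6');g=grab('side','6')
for x in(-.03,-.09,-.15):print(proj(f,lane(x,0,.045)),proj(g,lane(x,0,.045)))
a=f['color'][120:260,300:440];b=g['color'][140:280,220:420]
cv2.imwrite('pics/crop6.png',np.hstack([cv2.resize(a,(380,380)),cv2.resize(b,(400,280))[:, :] if 0 else cv2.copyMakeBorder(cv2.resize(b,(400,280)),0,100,0,0,0)]))
E
```

```text
[-2.33049530e-01  1.98664633e-05  1.39179714e-01] [ 0.22818747 -0.13880323  0.00428519] 16.7
[393.43295254 207.27794522] [264.65647695 205.13342787]
[379.70490209 189.86564954] [288.76833265 198.72812975]
[366.40633589 172.99810032] [314.01286719 192.02193625]
```

View pics/crop6.png

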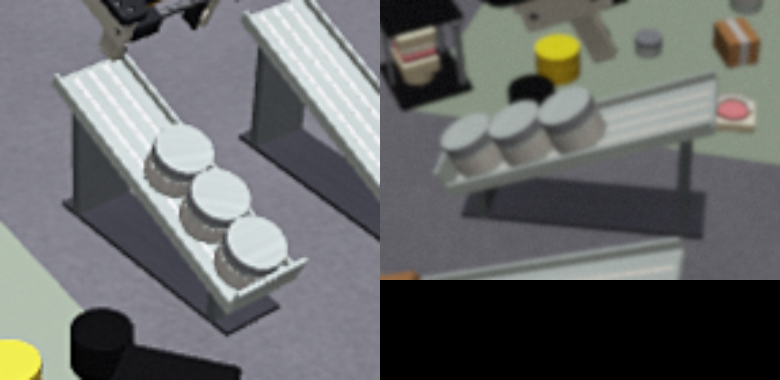

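Both views show three tins flat in a closed row. Their lids sit at the predicted pixels within about 3 px, and the gripper is clear.

```bash
python3 -c "
from station import order;print(order.job_done())"
```

```text
the job is handed in; nothing more can be done
None
```

Both loose tins now lie flat, lid up, in a closed row behind the parked tin in the tin lane, and I handed the job in at about 17 s on the robot clock; the hand-in call did not return a verdict.

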